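# Close and fasten the display case

## Robot

A 6-joint arm with a two-finger parallel gripper is mounted at the origin on the work surface. World frame = base frame: x ahead of the robot, y to its left, z up, the work surface at z = 0. Lengths are in m, angles in rad, forces in N, time in s.
With the tool pointing down it reaches from about 0.3 to 0.775 m from the base axis. Payload 14.6 kg.
Tool frame: the origin (TCP) lies on the centre line of the jaws, within the pads' length; the fingertips stand 19 mm ahead of it and the grasp point (between the pads) is the TCP; y points along the fingers, x is the direction in which the jaws open and shut, and the axes are right-handed (so a half turn about y gives the same grasp; the last joint's range is limited). The gripper opens to 94 mm and grips with 3 to 60 N. Pads are 16 mm wide; open, the fingers measure 119 mm over their backs; the gripper's body (75 mm by 177 mm) begins 78 mm behind the grasp point.
Start: joints at [1.103, 0.3, 1.521, -0, 1.321, -0.067], TCP at [0.215, 0.506, 0.224] pointing down, gripper open.
Joint ranges: [-3.03, 3.03], [-0.79, 2.21], [0.23, 2.52], [-1.04, 4.18], [0, 3.07], [-2.55, 2.55]. Speed limits (rad/s): [2.22, 2.22, 2.57, 3.14, 3.14, 3.14].

## Interface

Orientations are given as [roll, pitch, yaw] about the fixed x, y, z axes, in that order (R = Rz(yaw) Ry(pitch) Rx(roll)).
In Python, from station import get_obs, cams, workorder gives the robot as it stands.
- The arm moves only by the shell command python3 -m handwheel 'ROWS' [FORCE]. ROWS is JSON, a list of rows, each an object of numbers: "fingers": the opening, from -1 (shut) to 1 (fully open); "x", "y", "z": the shift along the tool's x, y, z in m; "spin": the turn about the tool's y in degrees. In form: [{"fingers": .., "x": .., "y": .., "z": .., "spin": ..}, ...]. A call has exactly 10 rows; each row is the pose to reach, as a shift and turn from the pose commanded when the call began, along the tool's axes at that moment; what a row does not reach only later rows make up. A row lasts 1/10 s, in which the tool goes at most 50 mm and 8.59 degrees, less where a joint would pass 70% of its speed; a pose out of reach is approached as far as the arm can. A call with a gripper value outside its range is refused whole. The fingers move at their own pace and stop on an object; FORCE is the grip in N (left out, the last holds). Time passes only in rows, so rows that repeat a pose let the fingers close, or fill a call up. It gives the time, the measured TCP pose, the force and the opening at its end, in the units of the state.
- get_obs(): the state, without advancing time (a new reading comes with each control period).
- cams.camera(name): name is "scene" or "top" or "wrist"; returns (picture, depth): 420x560x3 uint8, red, green, blue; 420x560 float32, m along the optical axis (not along the pixel's ray), 0 where there is no reading.
- cams.get_calibration(name): a dict with "fx", "fy", "cx", "cy" (pixels), "view" (4x4, takes a point from world to camera coordinates). Camera axes: x right, y down, z forward; pixel columns grow to the right and rows downward; lengths in m; the calibration is good to about 2 mm. A picture is of the moment at which its call begins: read the wrist's pose just before it. get_calibration takes no time and is no camera call; for the wrist camera it gives the pose at the moment of the call.
- workorder.hand_in(): hands the job in, once; it reports no verdict.
The state is a dict: "time_s": time; "qpos": joint angles; "joint_vel": joint speeds; "tau": joint torques, N m; "ee_pos": TCP position; "eef_rot": TCP orientation; "force": force on the tool from outside, world axes, zero at the start; "moment": the same for the moment, N m; "grip_width": finger opening in m.
Only numpy, scipy, OpenCV 4.12 (cv2) and the standard library are available. Lean on these libraries where they do the work, as an engineer would, in place of code of your own. Each camera call takes 0.05 s, during which the arm holds its last target. There are 200 camera calls.

## Task

Close the little oak display case: first press its glass lid fully shut, then push the arms of both wooden turn-catches round so that each points straight in across the lid's front rail, square to it. Push with a fingertip only: do not grip the catches or lift the lid further, and leave the bottle, jar, carton and stopper around it where they stand.

Things in the scene. Friction and masses are not known exactly. Their poses are not given: they have to be found in the camera images.
- case: Flat display case of dark oak, fixed to the counter, 260 mm deep (its x), 360 mm wide (its y), 64 mm high without the lid. Origin: centre of the underside; x points from the front (robot side, with the catches) to the hinges at the back, y to the left, z up. The front 52 mm is a solid ledge on which the two catches are pivoted; behind it lies the hollow with exhibits under the lid.
- lid_front (a point): Middle of the front rail's top face on the lid, the place to press. The rail is 30 mm deep and 360 mm wide. The lid is an oak frame 16 mm thick, 200 mm deep, 360 mm wide, with a glass pane sunk 7 mm below the frame's top; shut, its top is 80 mm above the counter and its front edge lies at x = -78 mm in the case's frame.
- lid_hinge (a point): Middle of the lid's hinge line as seen on its top face: 185 mm behind lid_front along the lid. The hinge axis runs along the case's y, at case x = 122 mm, 64 mm above the counter, 16 mm under this point when shut.
- lid (a joint): Lid angle, rad: 0 = shut on the case (stop), positive = front rail raised. Found standing open at 0.35 to 0.65. A stiff hinge holds it at any angle; 2 to 5 N down on the front rail closes it.
- catch_left (a joint): the left (robot's left, case +y) catch's turn, rad, about its upright pivot, counter-clockwise positive seen from above. 0 = the arm points straight away from the robot (+x of the case), square across the front rail of the lid: fastened. Found between 1.5 and 2.5: the arm points out to the left or slantwise back towards the robot. There is no stop at 0: it turns freely past it, and stays where it is left (friction, about 1 N sideways at the arm's end).
- left_pivot (a point): Top centre of the left catch's brass hub (26 mm across), on its pivot axis; at x = -105 mm, y = 100 mm in the case's frame, 110 mm above the counter.
- left_tip (a point): End of the left catch's arm, at its top face, 80 mm from the pivot. The arm is a pale wooden bar 16 mm wide and 20 mm high, its underside 90 mm and its top 110 mm above the counter: 10 mm clear of the shut lid. Pushed on its outer side (the side turned to +y of the case when fastened), it swings in over the lid.
- catch_right (a joint): the right (robot's right, case -y) catch's turn, rad, about its upright pivot, counter-clockwise positive seen from above. 0 = the arm points straight away from the robot (+x of the case), square across the front rail of the lid: fastened. Found between -2.5 and -1.5: the arm points out to the right or slantwise back towards the robot. There is no stop at 0: it turns freely past it, and stays where it is left (friction, about 1 N sideways at the arm's end).
- right_pivot (a point): As left_pivot, for the right catch; at x = -105 mm, y = -100 mm in the case's frame.
- right_tip (a point): As left_tip, for the right catch (same sizes); the side to push is the one turned to -y of the case when fastened.
- bottle: Bystander: green glass bottle with a cork, 60 mm across, 165 mm high, standing loose beside the case. Origin: centre of its underside.
- jar: Bystander: squat amber jar, 68 mm across, 100 mm high, standing loose beside the case. Origin: centre of its underside.
- carton: Bystander: upright cardboard carton, 50 x 50 x 120 mm, standing loose beside the case. Origin: centre of its underside.
- stopper: Bystander: loose cork stopper, 32 mm across, 30 mm high, standing in front of the case. Origin: centre of its underside.

How it is judged:
By the outcome, as a careful person would: the job done as asked, in the order asked, and still so for the second after the job is handed in, with the robot touching nothing.
It also fails if it takes over 69 s, if anything falls off the work surface, if the arm or the gripper's body presses on something with over 40 N, if the wrist force passes 120 N, or if a joint passes its speed limit or range.

## Working session

There is one attempt and no reset: what is moved stays moved. The work goes in short steps, Python scripts to look and compute and a shell command to move; the robot and the scene stay as the last step left them, time stands still between calls to the robot, and variables do not carry over. Pictures are saved under pics/ and viewed, about 8 in all and at most 12, crops included, and the job is handed in when it is done.

```bash
ls; mkdir -p pics
python3 - <<'E'
from station import get_obs,cams
import cv2,numpy as np
o=get_obs();print({k:np.round(v,3).tolist() for k,v in o.items()})
for n in("scene","top"):
    p,d=cams.camera(n);np.savez(f"pics/{n}0.npz",p=p,d=d);cv2.imwrite(f"pics/{n}0.png",p[:,:,::-1])
    c=cams.get_calibration(n);print(n,c["fx"],c["cx"],c["cy"],np.round(c["view"],3).tolist())
E
```

```text
pics
{'time_s': 0.0, 'qpos': [1.103, 0.3, 1.522, -0.0, 1.321, -0.067], 'joint_vel': [0.002, 0.001, -0.0, 0.001, 0.001, -0.001], 'tau': [0.001, -53.18, -35.274, 0.071, 0.024, -0.0], 'ee_pos': [0.214, 0.506, 0.224], 'eef_rot': [-1.571, 0.001, 1.17], 'force': [-0.606, 1.184, -0.684], 'moment': [0.033, -0.051, -0.012], 'grip_width': 0.094}
scene 546.2757256295666 282.10034298348853 199.07223888990268 [[-0.872, 0.49, 0.013, 0.523], [0.259, 0.484, -0.836, -0.099], [-0.416, -0.725, -0.548, 1.4], [0.0, 0.0, 0.0, 1.0]]
top 471.93175612911546 278.92899024167696 205.1576184203869 [[-0.006, -1.0, -0.009, 0.026], [-0.981, 0.008, -0.191, 0.622], [0.191, 0.008, -0.981, 0.97], [0.0, 0.0, 0.0, 1.0]]
```

View pics/top0.png

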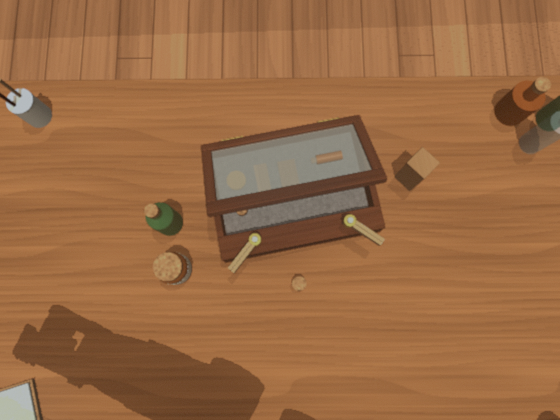

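View pics/scene0.png

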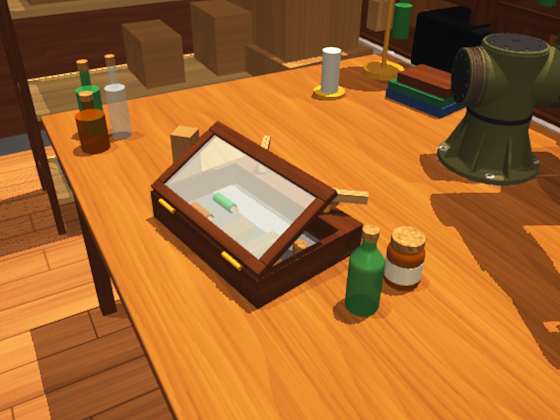

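The top view shows the left hub at about (255,240) with its tip at (233,270), and the right hub at (350,220) with its tip at (382,242). The stopper is at (299,284), the bottle at (160,215), the jar at (172,268) and the carton at (420,165). The lid is open.

```bash
cat > h.py <<'E'
import numpy as np,cv2
from station import get_obs,cams
def ray(n,u,v,z,c=None):
    c=c or cams.get_calibration(n);V=np.array(c["view"]);R,t=V[:3,:3],V[:3,3]
    o=-R.T@t;d=R.T@np.array([(u-c["cx"])/c["fx"],(v-c["cy"])/c["fy"],1.]);return o+d*(z-o[2])/d[2]
def cloud(n,d):
    c=cams.get_calibration(n);V=np.array(c["view"]);v,u=np.mgrid[:d.shape[0],:d.shape[1]]
    P=np.stack([(u-c["cx"])/c["fx"]*d,(v-c["cy"])/c["fy"]*d,d],-1);return (P-V[:3,3])@V[:3,:3]
def blobs(m,amin=25):
    n,l,s,c=cv2.connectedComponentsWithStats(m.astype(np.uint8));return [(l==i,c[i],s[i]) for i in range(1,n) if s[i,4]>=amin]
E
python3 - <<'E'
from h import *
f=np.load("pics/top0.npz");p,d=f["p"],f["d"];W=cloud("top",d)
hsv=cv2.cvtColor(p,cv2.COLOR_RGB2HSV)
for a in [(255,240),(244,255),(350,220),(370,235)]: print(a,hsv[a[1],a[0]],p[a[1],a[0]],W[a[1],a[0]].round(3))
# heights >0.015 blobs
m=(W[...,2]>.012)&(d>0);m[:90]=0;m[300:]=0;m[:,:60]=0;m[:,460:]=0
for b,c,s in blobs(m,40):
    q=W[b];print("tall",c.round(),s,"z",np.percentile(q[:,2],95).round(3),"xy top",q[q[:,2]>np.percentile(q[:,2],95)-.012][:,:2].mean(0).round(3),q.min(0).round(3),q.max(0).round(3))
# catches: z 0.095..0.12 and pale
m2=(W[...,2]>.095)&(W[...,2]<.125)&(p[...,1]>95)
m2[:200]=0;m2[290:]=0;m2[:,:220]=0;m2[:,400:]=0
for b,c,s in blobs(m2):
    v,u=np.nonzero(b);hub=b&(hsv[...,0]>24)
    P=np.array([ray("top",x,y,.11)[:2] for x,y in zip(u,v)])
    print("catch",c.round(1),s,P.mean(0).round(3),cv2.minAreaRect((P*1000).astype(np.float32)),"hubpx",np.argwhere(hub).mean(0),hub.sum())
print(cv2.cvtColor(p,cv2.COLOR_RGB2HSV)[232:246,246:262,0])
E
```

```text
(255, 240) [ 44  15 182] [177 182 171] [0.539 0.07  0.118]
(244, 255) [ 19  99 177] [177 151 108] [0.51  0.093 0.109]
(350, 220) [ 40  17 182] [178 182 170] [ 0.579 -0.125  0.114]
(370, 235) [ 18 105 175] [175 147 103] [ 0.548 -0.165  0.109]
tall [292. 185.] [  200   115   187   159 17825] z 0.17 xy top [ 0.627 -0.012] [ 0.474 -0.205  0.012] [0.822 0.195 0.177]
tall [417. 169.] [395 148  44  43 946] z 0.122 xy top [ 0.697 -0.278] [ 0.664 -0.312  0.012] [ 0.731 -0.244  0.124]
tall [162. 218.] [144 203  38  33 932] z 0.165 xy top [0.593 0.272] [0.563 0.243 0.012] [0.621 0.301 0.169]
tall [172. 268.] [152 252  39  33 999] z 0.102 xy top [0.488 0.252] [0.454 0.219 0.017] [0.521 0.282 0.104]
tall [298. 283.] [292 277  14  14 163] z 0.033 xy top [ 0.454 -0.02 ] [ 0.44  -0.034  0.024] [ 0.468 -0.006  0.035]
catch [362.2 228.8] [344 215  41  31 366] [ 0.561 -0.149] ((561.5322265625, -152.1085968017578), (92.46819305419922, 23.777912139892578), 58.39728927612305) hubpx [220.20879121 349.53846154] 91
catch [244.6 251.7] [227 234  34  39 402] [0.516 0.092] ((515.6361083984375, 94.49962615966797), (25.26483726501465, 91.93977355957031), 49.03154754638672) hubpx [239.30434783 254.94565217] 92
[[10 11 11 11 10 10 12 14 15 14 13 13 10 10 10 11]
 [11 10 10 10 12 16 21 23 23 23 23 21 16 10 10 10]
 [11 10 11 11 17 22 24 25 26 25 25 25 22 17 11  9]
 [10 10 10 15 22 25 25 25 24 24 25 26 25 23 16 10]
 [10 10 12 21 25 26 25 23 23 21 23 26 26 26 22 12]
 [11 10 15 24 25 25 25 39 47 39 28 26 27 27 24 15]
 [11 11 17 24 26 23 23 47 46 45 41 28 27 27 25 17]
 [11 11 18 24 26 24 28 43 44 45 41 30 28 28 26 17]
 [11 11 18 24 26 26 29 38 42 44 38 29 28 28 26 16]
 [11 12 18 23 25 26 25 25 28 30 31 30 29 28 25 15]
 [11 17 20 21 25 26 26 25 26 27 29 30 30 27 22 13]
 [17 21 20 20 22 25 26 28 28 29 29 29 28 25 16 11]
 [19 20 20 20 20 21 24 27 27 27 28 26 22 16 12 11]
 [19 20 19 20 20 19 21 22 23 22 22 20 14 11 10 11]]
```

Run:
```python
from h import *
f=np.load("pics/top0.npz");p,d=f["p"],f["d"];W=cloud("top",d)
L=ray("top",254.9,239.3,.11)[:2];R=ray("top",349.5,220.2,.11)[:2]
print("piv",L,R,np.linalg.norm(L-R))
y=(L-R)/np.linalg.norm(L-R);x=np.array([y[1],-y[0]]);yaw=np.arctan2(x[1],x[0]);O=(L+R)/2+.105*x
print("case O",O,"yaw",yaw,np.degrees(yaw))
for n,P,m in(("L",L,[.5156,.0945]),("R",R,[.5615,-.1521])):
    v=np.array(m)-P;v/=np.linalg.norm(v);print(n,"angle rel",(np.arctan2(v[1],v[0])-yaw+np.pi)%(2*np.pi)-np.pi,"tip",P+.08*v)
    for r in(.04,.07): print(r,"fastened pt",(P+r*x).round(3))
# lid front: profile along case x of z in |y|<0.1
C=(W[...,:2]-O)@np.stack([x,y],1);
for s in np.arange(-.14,.14,.02):
    q=(abs(C[...,1])<.16)&(abs(C[...,0]-s)<.01)&(d>0);print(s.round(2),np.percentile(W[q][:,2],[50,95]).round(3))
for P in([.697,-.278],[.593,.272],[.488,.252],[.454,-.02]): print("obst case",((np.array(P)-O)@np.stack([x,y],1)).round(3))
```

```text
piv [0.54133057 0.07080289] [ 0.57939211 -0.12407928] 0.19856420346803547
case O [ 0.6634143 -0.0065114] yaw 0.19287747377353504 11.051065210368781
L angle rel 2.204433956958537 tip [0.48248457 0.12499835]
0.04 fastened pt [0.581 0.078]
0.07 fastened pt [0.61  0.084]
R angle rel -2.331944446346963 tip [ 0.53633809 -0.19150592]
0.04 fastened pt [ 0.619 -0.116]
0.07 fastened pt [ 0.648 -0.111]
-0.14 [0.   0.11]
-0.12 [0.063 0.11 ]
-0.1 [0.064 0.113]
-0.08 [0.063 0.067]
-0.06 [0.011 0.164]
-0.04 [0.167 0.174]
-0.02 [0.151 0.166]
0.0 [0.142 0.147]
0.02 [0.131 0.136]
0.04 [0.119 0.125]
0.06 [0.108 0.114]
0.08 [0.097 0.103]
0.1 [0.086 0.092]
0.12 [0.083 0.088]
0.14 [0.067 0.071]
obst case [-0.019 -0.273]
obst case [-0.016  0.287]
obst case [-0.123  0.287]
obst case [-0.208  0.027]
```

```bash
python3 -m handwheel '[{"fingers":-1,"x":-0.02,"y":0,"z":-0.03,"spin":-4},{"fingers":-1,"x":-0.04,"y":0,"z":-0.07,"spin":-8},{"fingers":-1,"x":-0.06,"y":0,"z":-0.11,"spin":-12},{"fingers":-1,"x":-0.08,"y":0,"z":-0.15,"spin":-16},{"fingers":-1,"x":-0.10,"y":0,"z":-0.19,"spin":-20},{"fingers":-1,"x":-0.12,"y":0,"z":-0.23,"spin":-24},{"fingers":-1,"x":-0.14,"y":0,"z":-0.27,"spin":-28},{"fingers":-1,"x":-0.16,"y":0,"z":-0.30,"spin":-32},{"fingers":-1,"x":-0.17,"y":0,"z":-0.32,"spin":-34},{"fingers":-1,"x":-0.17,"y":0,"z":-0.32,"spin":-34}]' 10
cat >> h.py <<'E'
O=np.array([.6634,-.0065]);YAW=.193
X=np.array([np.cos(YAW),np.sin(YAW)]);Y=np.array([-X[1],X[0]])
def st():
    o=get_obs();p=o["ee_pos"];e=p[:2]-O
    print("t",round(o["time_s"],2),"case xy mm",(1e3*(e@X)).round(1),(1e3*(e@Y)).round(1),"tip z",(1e3*(p[2]-.019)).round(1),"yaw err deg",np.degrees(o["eef_rot"][2]-YAW-np.pi/2).round(2),"F",np.round(o["force"],1),"w",o["grip_width"],"q",np.round(o["qpos"],2))
E
python3 -c "from h import *;st()"
```

```text
time_s: 1.1
ee_pos: [0.444, 0.2232, 0.2241]
eef_rot: [-1.57, 0.0, 1.761]
force: [0.4, -0.7, 0.7]
grip_width: 0.0172
t 1.1 case xy mm -171.3 267.5 tip z 205.1 yaw err deg -0.14 F [ 0.4 -0.7  0.7] w 0.0172348477313774 q [ 0.39  0.18  1.67 -0.    1.29 -1.37]
```

```bash
python3 -m handwheel '[{"fingers":-1,"x":-0.03,"y":0,"z":-0.014,"spin":0},{"fingers":-1,"x":-0.065,"y":0,"z":-0.03,"spin":0},{"fingers":-1,"x":-0.10,"y":0,"z":-0.047,"spin":0},{"fingers":-1,"x":-0.135,"y":0,"z":-0.064,"spin":0},{"fingers":-1,"x":-0.17,"y":0,"z":-0.08,"spin":0},{"fingers":-1,"x":-0.205,"y":0,"z":-0.097,"spin":0},{"fingers":-1,"x":-0.24,"y":0,"z":-0.113,"spin":0},{"fingers":-1,"x":-0.26,"y":0.005,"z":-0.124,"spin":0},{"fingers":-1,"x":-0.267,"y":0.01,"z":-0.126,"spin":0},{"fingers":-1,"x":-0.267,"y":0.01,"z":-0.126,"spin":0}]' 10
python3 - <<'E'
from h import *
st();p,d=cams.camera("wrist");cv2.imwrite("pics/w1.png",p[:,:,::-1])
E
```

```text
time_s: 2.1
ee_pos: [0.6172, -0.0124, 0.2131]
eef_rot: [-1.569, -0.001, 1.763]
force: [-0.1, -0.9, -0.9]
grip_width: 0.0005
t 2.1 case xy mm -46.5 3.0 tip z 194.1 yaw err deg -0.06 F [-0.1 -0.9 -0.9] w 0.0005179623186977885 q [-0.08  0.46  1.33  0.    1.36 -1.84]
```

View pics/w1.png

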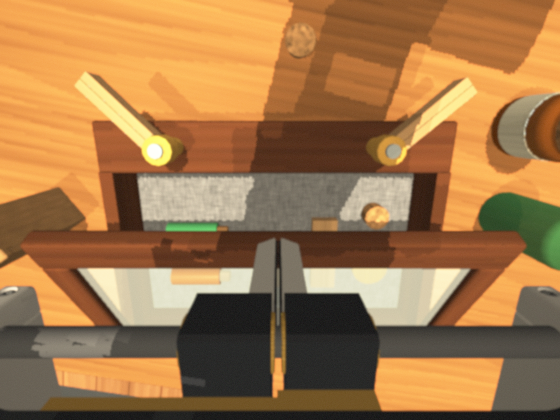

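The wrist view shows the closed fingertip at (278,240), over the middle of the raised front rail and aligned with it. Both catches are clear of the lid. I'll press along the rail's arc.

```bash
python3 -m handwheel '[{"fingers":-1,"x":-0.003,"y":0.005,"z":-0.008,"spin":0},{"fingers":-1,"x":-0.003,"y":0.014,"z":-0.012,"spin":0},{"fingers":-1,"x":-0.003,"y":0.022,"z":-0.012,"spin":0},{"fingers":-1,"x":-0.003,"y":0.03,"z":-0.010,"spin":0},{"fingers":-1,"x":-0.003,"y":0.037,"z":-0.007,"spin":0},{"fingers":-1,"x":-0.003,"y":0.043,"z":-0.004,"spin":0},{"fingers":-1,"x":-0.003,"y":0.05,"z":-0.001,"spin":0},{"fingers":-1,"x":-0.003,"y":0.056,"z":0.002,"spin":0},{"fingers":-1,"x":-0.003,"y":0.062,"z":0.004,"spin":0},{"fingers":-1,"x":-0.003,"y":0.068,"z":0.006,"spin":0}]' 10
python3 -c "from h import *;st()"
```

```text
time_s: 3.15
ee_pos: [0.6121, -0.0171, 0.146]
eef_rot: [-1.571, 0.0, 1.763]
force: [-2.2, 0.6, 2.6]
grip_width: 0.0002
t 3.15 case xy mm -52.4 -0.6 tip z 127.0 yaw err deg -0.02 F [-2.2  0.6  2.6] w 0.00023179682144318706 q [-0.09  0.51  1.42 -0.    1.21 -1.85]
```

```bash
python3 -m handwheel '[{"fingers":-1,"x":0,"y":0.006,"z":0.002,"spin":0},{"fingers":-1,"x":0,"y":0.012,"z":0.004,"spin":0},{"fingers":-1,"x":0,"y":0.018,"z":0.006,"spin":0},{"fingers":-1,"x":0,"y":0.024,"z":0.007,"spin":0},{"fingers":-1,"x":0,"y":0.030,"z":0.008,"spin":0},{"fingers":-1,"x":0,"y":0.035,"z":0.009,"spin":0},{"fingers":-1,"x":0,"y":0.039,"z":0.010,"spin":0},{"fingers":-1,"x":0,"y":0.042,"z":0.010,"spin":0},{"fingers":-1,"x":0,"y":0.044,"z":0.010,"spin":0},{"fingers":-1,"x":0,"y":0.046,"z":0.010,"spin":0}]' 10
python3 -c "from h import *;st()"
```

```text
time_s: 4.15
ee_pos: [0.6024, -0.019, 0.1003]
eef_rot: [-1.57, -0.0, 1.763]
force: [-2.6, 0.1, 1.9]
grip_width: 0.0004
t 4.15 case xy mm -62.2 -0.5 tip z 81.3 yaw err deg -0.03 F [-2.6  0.1  1.9] w 0.0004349028727378062 q [-0.09  0.54  1.49 -0.    1.12 -1.86]
```

```bash
python3 -m handwheel '[{"fingers":-1,"x":0,"y":0.0005,"z":0,"spin":0},{"fingers":-1,"x":0,"y":0.001,"z":0,"spin":0},{"fingers":-1,"x":0,"y":0.0015,"z":0,"spin":0},{"fingers":-1,"x":0,"y":0.002,"z":0,"spin":0},{"fingers":-1,"x":0,"y":0.0025,"z":0,"spin":0},{"fingers":-1,"x":0,"y":0.003,"z":0,"spin":0},{"fingers":-1,"x":0,"y":0.003,"z":0,"spin":0},{"fingers":-1,"x":0,"y":0.003,"z":0,"spin":0},{"fingers":-1,"x":0,"y":0.003,"z":0,"spin":0},{"fingers":-1,"x":0,"y":0.003,"z":0,"spin":0}]' 10
python3 -c "from h import *;st()"
```

```text
time_s: 5.15
ee_pos: [0.6027, -0.0189, 0.0991]
eef_rot: [-1.572, 0.0, 1.763]
force: [-9.0, 0.8, 17.2]
grip_width: 0.0006
t 5.15 case xy mm -62.0 -0.6 tip z 80.1 yaw err deg -0.02 F [-9.   0.8 17.2] w 0.0005630319580566979 q [-0.09  0.54  1.49 -0.    1.11 -1.86]
```

```bash
python3 -m handwheel '[{"fingers":-1,"x":0,"y":-0.01,"z":0,"spin":0},{"fingers":-1,"x":0,"y":-0.03,"z":0,"spin":0},{"fingers":-1,"x":0,"y":-0.05,"z":0,"spin":0},{"fingers":-1,"x":0.02,"y":-0.06,"z":0.015,"spin":0},{"fingers":-1,"x":0.045,"y":-0.06,"z":0.035,"spin":0},{"fingers":-1,"x":0.07,"y":-0.06,"z":0.055,"spin":0},{"fingers":-1,"x":0.095,"y":-0.06,"z":0.075,"spin":0},{"fingers":-1,"x":0.115,"y":-0.06,"z":0.095,"spin":0},{"fingers":-1,"x":0.13,"y":-0.06,"z":0.108,"spin":0},{"fingers":-1,"x":0.13,"y":-0.06,"z":0.108,"spin":0}]' 10
python3 - <<'E'
from h import *
st()
for n in("top","wrist"):
    p,d=cams.camera(n);cv2.imwrite(f"pics/{n}2.png",p[:,:,::-1]);
    if n=="top":
        W=cloud(n,d);C=(W[...,:2]-O)@np.stack([X,Y],1)
        for y in(-.17,-.05,.05,.17):
            q=(abs(C[...,1]-y)<.01)&(abs(C[...,0]+.065)<.008)&(d>0);print("rail z",y,np.median(W[q][:,2]).round(4),q.sum())
        a=p[:,:,::-1]
    else: b=p[:,:,::-1]
cv2.imwrite("pics/c2.png",cv2.resize(np.hstack([a[100:320,140:440],b[::2,::2][:220]]) if 0 else np.hstack([cv2.resize(a[100:320,140:440],(420,308)),cv2.resize(b,(380,308))]),None,fx=1,fy=1))
E
```

```text
time_s: 6.15
ee_pos: [0.4706, 0.0891, 0.1579]
eef_rot: [-1.571, -0.0, 1.765]
force: [0.7, -0.3, 0.3]
grip_width: 0.0003
t 6.15 case xy mm -170.8 130.8 tip z 138.9 yaw err deg 0.07 F [ 0.7 -0.3  0.3] w 0.00029663391147134364 q [ 0.11  0.21  1.8   0.    1.13 -1.65]
rail z -0.17 0.0791 64
rail z -0.05 0.0796 75
rail z 0.05 0.0788 75
rail z 0.17 0.0788 72
```

View pics/c2.png

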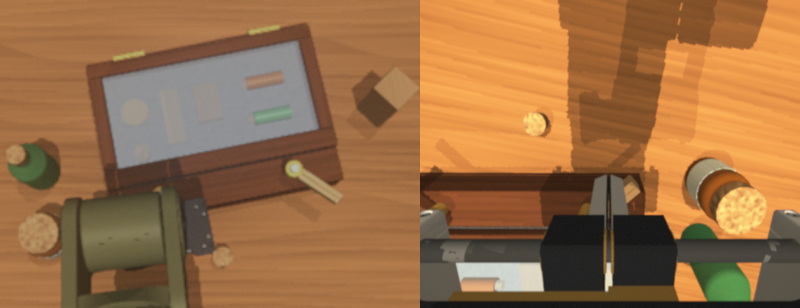

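The lid reads 79–80 mm high along its rail, so it is shut, and all the bystanders are where they were. Next is the left catch.

```bash
python3 -m handwheel '[{"fingers":-1,"x":0,"y":0.012,"z":0,"spin":0},{"fingers":-1,"x":0,"y":0.028,"z":0,"spin":0},{"fingers":-1,"x":0,"y":0.040,"z":0,"spin":0},{"fingers":-1,"x":0,"y":0.044,"z":0,"spin":0},{"fingers":-1,"x":0.003,"y":0.044,"z":-0.007,"spin":0},{"fingers":-1,"x":0.006,"y":0.044,"z":-0.014,"spin":0},{"fingers":-1,"x":0.014,"y":0.044,"z":-0.023,"spin":0},{"fingers":-1,"x":0.023,"y":0.044,"z":-0.034,"spin":0},{"fingers":-1,"x":0.028,"y":0.044,"z":-0.046,"spin":0},{"fingers":-1,"x":0.031,"y":0.044,"z":-0.058,"spin":0}]' 10
python3 -c "from h import *;st()"
```

```text
time_s: 7.25
ee_pos: [0.5235, 0.1307, 0.1138]
eef_rot: [-1.571, 0.0, 1.764]
force: [-1.8, -1.5, 1.1]
grip_width: 0.0005
t 7.25 case xy mm -110.9 161.5 tip z 94.8 yaw err deg 0.01 F [-1.8 -1.5  1.1] w 0.0005054704182042738 q [ 0.18  0.39  1.67 -0.    1.08 -1.59]
```

```bash
python3 -m handwheel '[{"fingers":-1,"x":0.001,"y":0,"z":-0.010,"spin":0},{"fingers":-1,"x":0,"y":0,"z":-0.021,"spin":0},{"fingers":-1,"x":-0.002,"y":0,"z":-0.027,"spin":0},{"fingers":-1,"x":-0.004,"y":0,"z":-0.033,"spin":0},{"fingers":-1,"x":-0.009,"y":0,"z":-0.043,"spin":0},{"fingers":-1,"x":-0.015,"y":0,"z":-0.050,"spin":0},{"fingers":-1,"x":-0.0225,"y":0,"z":-0.057,"spin":0},{"fingers":-1,"x":-0.028,"y":0,"z":-0.060,"spin":0},{"fingers":-1,"x":-0.028,"y":0,"z":-0.060,"spin":0},{"fingers":-1,"x":-0.028,"y":0,"z":-0.060,"spin":0}]' 10
cat >> h.py <<'E'
def catches():
    p,d=cams.camera("top");W=cloud("top",d);m=(W[...,2]>.095)&(W[...,2]<.125)&(p[...,1]>80)
    C=(W[...,:2]-O)@np.stack([X,Y],1)
    for n,y in(("L",.1),("R",-.1)):
        q=m&(np.hypot(C[...,0]+.105,C[...,1]-y)<.1)
        bl=blobs(q,80)
        if not bl: print(n,"hidden");continue
        b=max(bl,key=lambda t:t[2][4])[0];v,u=np.nonzero(b)
        P=(np.array([ray("top",i,j,.11)[:2] for i,j in zip(u,v)])-O)@np.stack([X,Y],1)
        r=np.hypot(P[:,0]+.105,P[:,1]-y);s=(r>.03)&(r<.075);f=cv2.fitLine((P[s]*1e3).astype(np.float32),cv2.DIST_L2,0,.1,.1).ravel()
        t=P[s].mean(0)-[-.105,y];l=f[:2]*np.sign(f[:2]@t)
        print(n,"line deg",np.degrees(np.arctan2(l[1],l[0])).round(1),"from pivot deg",np.degrees(np.arctan2(t[1],t[0])).round(1),"n",s.sum(),"rmax",r.max().round(3))
    return p
E
python3 -c "
from h import *
st();p=catches();cv2.imwrite('pics/top3.png',p[:,:,::-1])
w,_=cams.camera('wrist');cv2.imwrite('pics/w3.png',w[:,:,::-1])"
```

```text
time_s: 8.25
ee_pos: [0.587, 0.1133, 0.1134]
eef_rot: [-1.571, 0.0, 1.763]
force: [0.3, -0.7, -1.2]
grip_width: 0.0005
t 8.25 case xy mm -52.0 132.3 tip z 94.4 yaw err deg -0.04 F [ 0.3 -0.7 -1.2] w 0.000545842015686068 q [ 0.13  0.51  1.49 -0.    1.14 -1.63]
L hidden
R line deg -137.4 from pivot deg -138.1 n 192 rmax 0.079
```

View pics/w3.png

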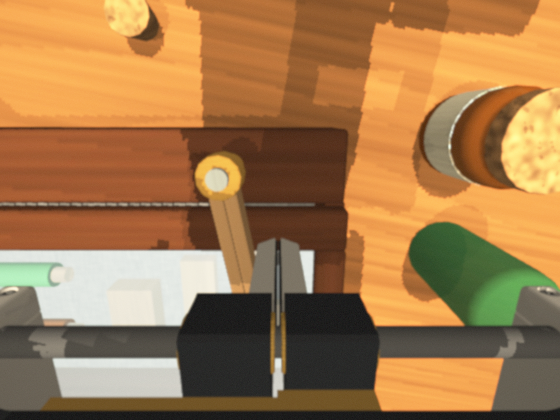

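The arm is being pushed at about 0.2 rad, with its hub at (217,178) and the fingertip at (278,245). I'll finish this push slowly, then back off to measure.

```bash
python3 -m handwheel '[{"fingers":-1,"x":-0.003,"y":0,"z":-0.002,"spin":0},{"fingers":-1,"x":-0.005,"y":0,"z":-0.004,"spin":0},{"fingers":-1,"x":-0.007,"y":0,"z":-0.005,"spin":0},{"fingers":-1,"x":-0.009,"y":0,"z":-0.006,"spin":0},{"fingers":-1,"x":-0.010,"y":0,"z":-0.007,"spin":0},{"fingers":-1,"x":-0.011,"y":0,"z":-0.007,"spin":0},{"fingers":-1,"x":-0.011,"y":0,"z":-0.007,"spin":0},{"fingers":-1,"x":-0.011,"y":0,"z":-0.007,"spin":0},{"fingers":-1,"x":-0.005,"y":0,"z":-0.007,"spin":0},{"fingers":-1,"x":0.004,"y":0,"z":-0.007,"spin":0}]' 10
python3 -c "from h import *;st()"
python3 -m handwheel '[{"fingers":-1,"x":0,"y":-0.015,"z":0,"spin":0},{"fingers":-1,"x":0,"y":-0.035,"z":0,"spin":0},{"fingers":-1,"x":0,"y":-0.05,"z":0.01,"spin":0},{"fingers":-1,"x":-0.02,"y":-0.06,"z":0.03,"spin":0},{"fingers":-1,"x":-0.055,"y":-0.06,"z":0.055,"spin":0},{"fingers":-1,"x":-0.095,"y":-0.06,"z":0.08,"spin":0},{"fingers":-1,"x":-0.135,"y":-0.06,"z":0.10,"spin":0},{"fingers":-1,"x":-0.175,"y":-0.06,"z":0.12,"spin":0},{"fingers":-1,"x":-0.215,"y":-0.06,"z":0.126,"spin":0},{"fingers":-1,"x":-0.255,"y":-0.06,"z":0.126,"spin":0}]' 10
python3 -c "
from h import *
st();p=catches();cv2.imwrite('pics/top4.png',cv2.resize(p[100:320,140:440,::-1],None,fx=2,fy=2))"
```

```text
time_s: 9.35
ee_pos: [0.593, 0.1191, 0.1135]
eef_rot: [-1.571, 0.0, 1.763]
force: [-0.6, -0.2, 0.1]
grip_width: 0.0005
t 9.35 case xy mm -45.0 136.7 tip z 94.5 yaw err deg -0.05 F [-0.6 -0.2  0.1] w 0.0005157658821843968 q [ 0.14  0.53  1.47 -0.    1.14 -1.63]
time_s: 10.35
ee_pos: [0.5178, -0.1573, 0.1752]
eef_rot: [-1.572, 0.001, 1.763]
force: [1.0, 0.8, 0.0]
grip_width: -0.0
t 10.35 case xy mm -171.8 -120.1 tip z 156.2 yaw err deg -0.03 F [1.  0.8 0. ] w -1.2831756170523264e-05 q [-0.36  0.32  1.61 -0.    1.21 -2.13]
L line deg 0.1 from pivot deg 1.9 n 169 rmax 0.08Traceback (most recent call last):
  File "<string>", line 3, in <module>
    st();p=catches();cv2.imwrite('pics/top4.png',cv2.resize(p[100:320,140:440,::-1],None,fx=2,fy=2))
           ~~~~~~~^^
  File "h.py", line 25, in catches
    r=np.hypot(P[:,0]+.105,P[:,1]-y);s=(r>.03)&(r<.075);f=cv2.fitLine((P[s]*1e3).astype(np.float32),cv2.DIST_L2,0,.1,.1).ravel()
                                                          ~~~~~~~~~~~^^^^^^^^^^^^^^^^^^^^^^^^^^^^^^^^^^^^^^^^^^^^^^^^^^^
cv2.error: OpenCV(4.12.0) /io/opencv/modules/imgproc/src/linefit.cpp:50: error: (-215:Assertion failed) count > 0 in function 'fitLine2D_wods'
```

The left catch measures about 0–2° from square. The right catch is next, pushed as a mirror image of the left.

```bash
python3 -m handwheel '[{"fingers":-1,"x":0.002,"y":0.015,"z":0.006,"spin":0},{"fingers":-1,"x":0.002,"y":0.035,"z":0.006,"spin":0},{"fingers":-1,"x":0.002,"y":0.053,"z":0.006,"spin":0},{"fingers":-1,"x":0.002,"y":0.061,"z":0.006,"spin":0},{"fingers":-1,"x":0,"y":0.061,"z":0,"spin":0},{"fingers":-1,"x":-0.004,"y":0.061,"z":-0.007,"spin":0},{"fingers":-1,"x":-0.016,"y":0.061,"z":-0.014,"spin":0},{"fingers":-1,"x":-0.025,"y":0.061,"z":-0.024,"spin":0},{"fingers":-1,"x":-0.034,"y":0.061,"z":-0.035,"spin":0},{"fingers":-1,"x":-0.038,"y":0.061,"z":-0.047,"spin":0}]' 10
python3 -c "from h import *;st()"
```

```text
time_s: 11.4
ee_pos: [0.5728, -0.1846, 0.1136]
eef_rot: [-1.572, 0.001, 1.763]
force: [-0.8, 0.3, 0.3]
grip_width: 0.0003
t 11.4 case xy mm -123.1 -157.4 tip z 94.6 yaw err deg -0.04 F [-0.8  0.3  0.3] w 0.000252130234783325 q [-0.37  0.52  1.48 -0.    1.14 -2.14]
```

```bash
python3 -m handwheel '[{"fingers":-1,"x":-0.0045,"y":0,"z":-0.0105,"spin":0},{"fingers":-1,"x":-0.0055,"y":0,"z":-0.021,"spin":0},{"fingers":-1,"x":-0.0045,"y":0,"z":-0.032,"spin":0},{"fingers":-1,"x":-0.0005,"y":0,"z":-0.044,"spin":0},{"fingers":-1,"x":0.005,"y":0,"z":-0.0545,"spin":0},{"fingers":-1,"x":0.011,"y":0,"z":-0.062,"spin":0},{"fingers":-1,"x":0.0185,"y":0,"z":-0.069,"spin":0},{"fingers":-1,"x":0.024,"y":0,"z":-0.072,"spin":0},{"fingers":-1,"x":0.027,"y":0,"z":-0.074,"spin":0},{"fingers":-1,"x":0.027,"y":0,"z":-0.074,"spin":0}]' 10
python3 -c "from h import *;st()"
```

```text
time_s: 12.4
ee_pos: [0.6391, -0.1427, 0.1125]
eef_rot: [-1.571, -0.0, 1.764]
force: [0.1, 0.1, -0.3]
grip_width: 0.0007
t 12.4 case xy mm -49.9 -129.0 tip z 93.5 yaw err deg 0.01 F [ 0.1  0.1 -0.3] w 0.0006620559749839015 q [-0.28  0.63  1.31  0.    1.2  -2.04]
```

```bash
python3 -m handwheel '[{"fingers":-1,"x":0.002,"y":0,"z":-0.002,"spin":0},{"fingers":-1,"x":0.004,"y":0,"z":-0.003,"spin":0},{"fingers":-1,"x":0.006,"y":0,"z":-0.004,"spin":0},{"fingers":-1,"x":0.007,"y":0,"z":-0.005,"spin":0},{"fingers":-1,"x":0.008,"y":0,"z":-0.005,"spin":0},{"fingers":-1,"x":0.008,"y":0,"z":-0.005,"spin":0},{"fingers":-1,"x":0.008,"y":0,"z":-0.005,"spin":0},{"fingers":-1,"x":0.008,"y":0,"z":-0.005,"spin":0},{"fingers":-1,"x":0,"y":0,"z":-0.005,"spin":0},{"fingers":-1,"x":-0.009,"y":0,"z":-0.005,"spin":0}]' 10
python3 -c "from h import *;st()"
python3 -m handwheel '[{"fingers":-1,"x":0,"y":-0.015,"z":0,"spin":0},{"fingers":-1,"x":0,"y":-0.035,"z":0,"spin":0},{"fingers":-1,"x":0,"y":-0.055,"z":0.01,"spin":0},{"fingers":-1,"x":0,"y":-0.075,"z":0.04,"spin":0},{"fingers":-1,"x":0,"y":-0.09,"z":0.08,"spin":0},{"fingers":-1,"x":0,"y":-0.10,"z":0.12,"spin":0},{"fingers":-1,"x":0,"y":-0.10,"z":0.16,"spin":0},{"fingers":-1,"x":0,"y":-0.10,"z":0.20,"spin":0},{"fingers":-1,"x":0,"y":-0.10,"z":0.24,"spin":0},{"fingers":-1,"x":0,"y":-0.10,"z":0.26,"spin":0}]' 10
python3 -c "
from h import *
st();p,d=cams.camera('top');np.savez('pics/top5.npz',p=p,d=d);cv2.imwrite('pics/top5.png',cv2.resize(p[100:320,140:440,::-1],None,fx=2,fy=2,interpolation=cv2.INTER_CUBIC))
catches()"
```

```text
time_s: 13.4
ee_pos: [0.6458, -0.1517, 0.1125]
eef_rot: [-1.571, 0.0, 1.764]
force: [-0.8, -0.6, -0.3]
grip_width: 0.0008
t 13.4 case xy mm -45.1 -139.1 tip z 93.5 yaw err deg -0.0 F [-0.8 -0.6 -0.3] w 0.0007602546865006063 q [-0.29  0.65  1.28 -0.    1.21 -2.05]
time_s: 14.4
ee_pos: [0.3883, -0.2013, 0.2137]
eef_rot: [-1.572, 0.001, 1.762]
force: [0.4, -0.3, 0.1]
grip_width: 0.0006
t 14.4 case xy mm -307.3 -138.4 tip z 194.7 yaw err deg -0.09 F [ 0.4 -0.3  0.1] w 0.0006141524799376047 q [-0.56  0.06  1.83 -0.    1.25 -2.32]
L line deg 0.1 from pivot deg 1.9 n 168 rmax 0.08
R line deg 0.3 from pivot deg 1.2 n 172 rmax 0.08
```

View pics/top5.png

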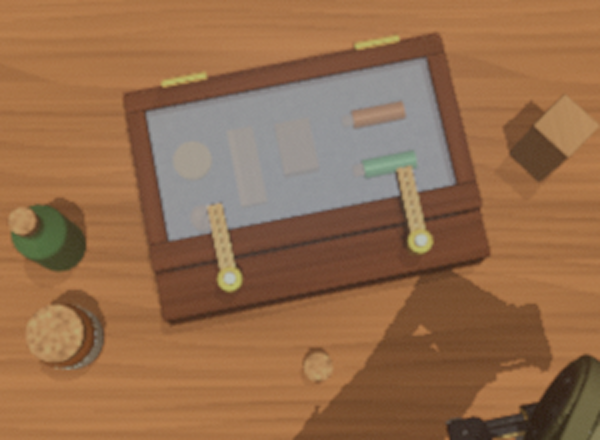

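Both arms now lie across the front rail, with hubs at (230,279) and (420,240) in the crop, and the lid is down. I'll check the case's yaw independently from the lid outline, along with the lid height and the bystanders.

Run:
```python
from h import *
f=np.load("pics/top5.npz");p,d=f["p"],f["d"];W=cloud("top",d)
C=(W[...,:2]-O)@np.stack([X,Y],1)
m=(d>0)&(W[...,2]>.055)&(W[...,2]<.125)&(abs(C[...,0])<.15)&(abs(C[...,1])<.2)
b=max(blobs(m,500),key=lambda t:t[2][4])[0]
v,u=np.nonzero(b);P=np.array([ray("top",i,j,.08 if C[j,i,0]>-.078 else .064)[:2] for i,j in zip(u,v)])
print("case rect",cv2.minAreaRect((P*1e3).astype(np.float32)))
c=(P-O)@np.stack([X,Y],1)
# slopes of back edge, ends by extreme points in bins
for ax,lab in((1,"ends"),(0,"front/back")):
    o=1-ax;k=np.arange(-.09,.1,.01)
    for fn in(np.min,np.max):
        e=[fn(c[abs(c[:,o]-t)<.005][:,ax]) for t in k];print(lab,"slope deg",np.degrees(np.polyfit(k,e,1)[0]).round(2),np.mean(e).round(4))
for y in(-.17,-.05,.05,.17):
    q=(abs(C[...,1]-y)<.01)&(abs(C[...,0]+.065)<.008)&(d>0);print("rail z",np.median(W[q][:,2]).round(4))
m=(W[...,2]>.012)&(d>0);m[:90]=0;m[300:]=0;m[:,:60]=0;m[:,460:]=0
for b,cc,s in blobs(m,40):
    q=W[b]
    if s[4]<2000:print("tall",cc.round(),q[q[:,2]>np.percentile(q[:,2],95)-.012][:,:2].mean(0).round(3))
# hubs now vs arm tips
hsv=cv2.cvtColor(p,cv2.COLOR_RGB2HSV)
for b,cc,s in blobs((hsv[...,0]>24)&(hsv[...,0]<60)&(W[...,2]>.1)&(W[...,2]<.125)&(p[...,1]>100)&(abs(C[...,0]+.105)<.03),30): print("hub case",((ray("top",*cc,.11)[:2]-O)@np.stack([X,Y],1)).round(4))
```

```text
Traceback (most recent call last):
  File "h.py", line 4, in ray
    c=c or cams.get_calibration(n);V=np.array(c["view"]);R,t=V[:3,:3],V[:3,3]
           ~~~~~~~~~~~~~~~~~~~~^^^
ValueError: time passes only in moves, steps and waits
```

Run:
```python
from h import *
K=cams.get_calibration("top")
f=np.load("pics/top5.npz");p,d=f["p"],f["d"];W=cloud("top",d)
C=(W[...,:2]-O)@np.stack([X,Y],1)
m=(d>0)&(W[...,2]>.055)&(W[...,2]<.125)&(abs(C[...,0])<.15)&(abs(C[...,1])<.2)
b=max(blobs(m,500),key=lambda t:t[2][4])[0]
v,u=np.nonzero(b);P=np.array([ray("top",i,j,.08 if C[j,i,0]>-.078 else .064,K)[:2] for i,j in zip(u,v)])
c=(P-O)@np.stack([X,Y],1)
for ax,lab in((1,"ends"),(0,"front/back")):
    o=1-ax;k=np.arange(-.06,.1,.01) if ax else np.arange(-.15,.16,.01)
    for fn in(np.min,np.max):
        e=[fn(c[abs(c[:,o]-t)<.005][:,ax]) for t in k];print(lab,"slope deg",np.degrees(np.polyfit(k,e,1)[0]).round(2),np.mean(e).round(4))
for y in(-.17,-.05,.05,.17):
    q=(abs(C[...,1]-y)<.01)&(abs(C[...,0]+.065)<.008)&(d>0);print("rail z",np.median(W[q][:,2]).round(4))
m=(W[...,2]>.012)&(d>0);m[:90]=0;m[300:]=0;m[:,:60]=0;m[:,460:]=0
for b,cc,s in blobs(m,40):
    q=W[b]
    if s[4]<2000:print("tall",cc.round(),q[q[:,2]>np.percentile(q[:,2],95)-.012][:,:2].mean(0).round(3))
hsv=cv2.cvtColor(p,cv2.COLOR_RGB2HSV)
for b,cc,s in blobs((hsv[...,0]>24)&(hsv[...,0]<60)&(W[...,2]>.1)&(W[...,2]<.125)&(p[...,1]>100)&(abs(C[...,0]+.105)<.03),30): print("hub case",((ray("top",*cc,.11,K)[:2]-O)@np.stack([X,Y],1)).round(4))
```

```text
ends slope deg -0.15 -0.178
ends slope deg -0.25 0.1801
front/back slope deg 0.18 -0.1303
front/back slope deg 0.09 0.1262
rail z 0.0792
rail z 0.0794
rail z 0.0782
rail z 0.0792
tall [417. 169.] [ 0.697 -0.278]
tall [162. 219.] [0.593 0.272]
tall [172. 268.] [0.487 0.252]
tall [298. 283.] [ 0.454 -0.02 ]
tall [434. 291.] [ 0.428 -0.169]
hub case [-0.1061 -0.0992]
hub case [-0.1058  0.1   ]
```

```bash
python3 -c "from station import workorder;print(workorder.hand_in())"
```

```text
the job is handed in; nothing more can be done
None
```

The display case is closed and both catches are fastened; I handed the job in after about 14.5 s on the robot's clock. I pressed the lid shut first. Then I pushed the left catch in over the front rail, then the right, using only the closed fingertip.

Last checks, from the top camera with the arm withdrawn and touching nothing:
- **Lid:** the front rail reads 78–79 mm above the counter along its length, against 80 mm nominal. The fingertip met the stop at 80.1 mm with about 17 N, so the lid is fully shut.
- **Left catch:** 0.1° from square by a line fit to the arm, or 1.9° measured from the nominal pivot. The two methods disagree slightly.
- **Right catch:** 0.3° by the line fit, 1.2° from the pivot.
- **Case direction:** the case's outline agrees with the direction I used as square to within about 0.2°.
- **Bystanders:** the bottle, jar, carton and stopper are within 1 mm of where they started.

Two of my measuring scripts stopped with errors and I worked around them; neither moved the arm.

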